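# Fit a chip tray and hold the key machine's carriage open

## Robot

A 7-joint arm with a two-finger parallel gripper is mounted at the origin on the work surface. World frame = base frame: x ahead of the robot, y to its left, z up, the work surface at z = 0. Lengths are in m, angles in rad, forces in N, time in s.
With the tool pointing down it reaches from about 0.4 to 0.85 m from the base axis. Payload 4.5 kg.
Tool frame: the origin (TCP) lies where the fingers leave the gripper's body, on its centre line; the fingertips stand 64 mm ahead of it and the grasp point (between the pads) lies 45 mm ahead of it; z points along the fingers, y is the line along which they close (so a half turn about z gives the same grasp; the last joint's range is limited). The gripper opens to 88 mm and grips with 3 to 60 N. Pads are 18 mm wide; open, the fingers measure 123 mm over their backs; the gripper's body (75 mm by 187 mm) begins 45 mm behind the grasp point.
Start: joints at [-1.115, 0.689, -0.195, 1.565, 0.157, 0.902, -0.215], TCP at [0.256, 0.57, 0.303] pointing down, gripper open.
Joint ranges: [-3.01, 3.01], [-0.46, 2.08], [-1.47, 1.51], [0.13, 2.56], [-1, 4.14], [0.04, 2.09], [-2.66, 2.66]. Speed limits (rad/s): [2.57, 2.57, 3.14, 3.14, 3.14, 3.14, 3.14].

## Interface

Orientations are given as a unit quaternion [x, y, z, w].
In Python, from plant import r gives the robot as it stands.
- The arm moves only by the tool play_rows, never from a script. Its arguments are lists of equal length, an entry for each row: "translation": the shift along the tool's x, y, z in m, a list of three; "delta_rot": the turn, a rotation vector about the tool's x, y, z in degrees, a list of three; "grip": the opening, from -1 (shut) to 1 (fully open). In form: {"translation": [[x, y, z], ...], "delta_rot": [[rx, ry, rz], ...], "grip": [grip, ...]}. A call has 1 to 20 rows; each row shifts and turns the commanded pose from where the row before left it, along the tool's axes as they then stand; what a row does not reach is not made up. A row lasts 1/8 s, in which the tool goes at most 62.5 mm and 10.7 degrees, less where a joint would pass 70% of its speed; a pose out of reach is approached as far as the arm can. A call with a gripper value outside its range is refused whole. The fingers move at their own pace and stop on an object; "squeeze" is the grip in N (left out, the last holds). Time passes only in rows, so rows that do not move let the fingers close. It gives the time, the measured TCP pose, the force, the opening and the grip force at its end, in the units of the state.
- r.get_state(): the state, without advancing time (a new reading comes with each control period).
- r.snapshot(name): name is "scene" or "top" or "wrist"; returns the picture (400x640x3 uint8, blue, green, red); there is no depth.
- r.get_calibration(name): a dict with "intrinsics" (3x3 intrinsics, pixels), "eye" and "rotation" of the camera in the world. Camera axes: x right, y up, looking along -z (the intrinsics and any distortion apply to the point x, -y, -z); pixel columns grow to the right and rows downward; lengths in m; the calibration is good to about 2 mm. A picture is of the moment at which its call begins: read the wrist's pose just before it. get_calibration takes no time and is no camera call; for the wrist camera it gives the pose at the moment of the call.
- r.finish_job(): hands the job in; it is judged then, once.
Trained networks look in the newest picture that a camera, given by its name, has taken for a name from the list of things; names that differ only in an ending like _2 or _b are one class to them, and where a whole thing is asked for, a point or a joint stands for the part that bears it (a point fixed in the world has none). Each returns a list of dicts, best first, with "confidence" (0 to 1); they miss things now and then, are a little off and sometimes report something else, mostly with a low value. They report only what shows in the picture. A call takes as long as a camera call.
- r.look_for(camera, target): "point" ([x, y, z] in m, in world coordinates, good to about 4 mm: the middle of the surface that is visible of it).
- r.silhouettes(camera, target): "pixels" (400x640 bool, what is visible of it).
The state is a dict: "clock": time; "q": joint angles; "qd": joint speeds; "joint_torque": joint torques, N m; "tool_pos": TCP position; "eef_rot": TCP orientation; "contact_force": force on the tool from outside, world axes, zero at the start; "moment": the same for the moment, N m; "opening": opening from 0.0 (shut) to 1.0 (fully open); "finger_force": force on a finger pad.
Only numpy, scipy, OpenCV 4.12 (cv2) and the standard library are available. Lean on these libraries where they do the work, as an engineer would, in place of code of your own. Each camera call takes 0.05 s, during which the arm holds its last target. There are 200 camera calls.

## Task

The key-cutting machine is about to be brushed out: lift the top chip tray off the nested pile, leaving the other two nested, set it down flat in the recess in front of the machine's carriage and let go of it. Then pull the carriage's upright lever forward, away from the cutter, against its spring until it is hard on its stop, and hold it there with the fingers: finish while still holding it, without moving the tray out of its recess or disturbing the other things on the bench.

Things in the scene. Friction and masses are not known exactly. Their poses are not given: they have to be found in the camera images.
- tray_top: Uppermost of three identical nested bare-steel trays, open on top: rim part 118 (x) x 58 (y) mm outside, 3 mm upright walls, 24 mm high, above a foot 107 x 47 x 8 mm; inner floor 11 mm up, about 120 g. Origin: centre of the foot's underside, z up. It rests on the rim of the tray below, foot 8 mm inside it with 2.5 mm play; top rim 90 mm above the bench. Grip it across the 58 mm from above.
- tray_middle: Second tray of the pile, same shape and origin as the top one, 24 mm lower. It stays where it is.
- tray_bottom: Lowest tray of the pile, same shape and origin, its foot in the holder. It stays where it is.
- holder: Fixed dark steel slab 140 (x) x 80 (y) x 10 mm with a low frame, in which the pile stands, trays lengthwise along x. Origin: centre of its underside, on the bench. It stands left or right of the machine, a wooden block of cutter bits (150 x 90 x 54 mm) on the other side.
- machine: Fixed key-cutting machine, 170 mm wide. Origin on the bench straight below the carriage's hinge; -x is its front (towards the robot, turned up to 0.2 rad), y parallel to the hinge, z up. A grey housing stands behind, x = 92 to 258 mm, 141 mm high with two keys on it; cheeks at y = +-72 mm reach up to 105 mm; the tray recess is at its front (point bay).
- bay (a point): Centre of the floor of the tray recess, 130 mm in front of (-x from) the machine's origin, 10 mm above the bench, axes as the machine's. The recess is 114 (x) x 54 (y) mm inside a frame 6 mm wide and 6 mm high; the tray's foot goes in with 3.5 mm play each side, length along machine x, either way round.
- carriage (a joint): Angle of the carriage (rad) about its level hinge, which runs along machine y 85 mm above the machine's origin. 0 = at rest, sprung back towards the cutter; grows as the lever is pulled forward (to machine -x); 0.70 = hard stop. The spring takes about 5 N at the grip at rest, 8 N at the stop, and throws the carriage back when let go.
- lever_foot (a point): Upright lever on the middle of the carriage: 12 mm steel rod with a tapered grey handle, 19 mm thick at 85 mm from the hinge, 25 mm at 135 mm, rounded end at 148 mm. This point is its foot, on the hinge axis. At joint 0 it leans 0.25 rad back (machine +x) from vertical, at the stop 0.45 rad forward (-x). Two key clamps stand beside its foot, below 130 mm above the bench.
- lever_grip (a point): Point on the lever's axis in its handle, 125 mm from the hinge, handle 24 mm thick there; 206 mm above the bench at joint 0, 198 mm at the stop. Can be pinched from above with the fingers closing along machine y; moves on an arc of 125 mm radius about the hinge.
- key_a: Loose brass key, 60 mm long, 4 mm thick, lying on the machine's housing. Bystander.
- key_b: Second loose brass key like it, on the housing. Bystander.
- brush: Hand brush 170 mm long lying on the bench along the left side of the tray recess. Bystander.
- screwdriver: Screwdriver with black handle, 160 mm long, lying on the bench along the right side of the tray recess. Bystander.
- oil: White oil bottle, 52 mm across, 130 mm high, standing at the back left. Bystander.
- mug: White mug, 76 mm across, 90 mm high, standing at the back right. Bystander.

How it is judged:
On the way, in this order (a step that is already met when the one before it is completed fails the run):
1. the top tray is gripped and lifted clear of the pile (z of tray_top in the frame of holder above 0.085 m and contact force between the fingers and tray_top above 0.5 N), for 0.1 s.
2. the tray lies flat in the recess and is let go, the lever not yet pulled (horizontal distance between tray_top and bay below 0.01 m and z of tray_top in the frame of bay between -0.004 and 0.004 m and angle between tray_top's own z axis and vertical below 0.06 rad and angle between the x axis of tray_top and the x axis of machine, either way round below 0.15 rad and contact force between the fingers and tray_top below 0.1 N and linear speed of tray_top below 0.02 m/s and value of joint carriage below 0.2 rad), for 0.2 s.
3. the lever is pulled to its stop (value of joint carriage above 0.66 rad and (contact force between the fingers and carriage_c4 above 2 N or contact force between the fingers and carriage_c5 above 2 N)), for 0.2 s.
At the end, for the whole second after the job is handed in: Fingers hold the lever at its stop (joint over 0.66 rad, still, 2 N or more, nothing else on it); the top tray sits in the recess (centre within 10 mm, height 4 mm, tilt 0.06, yaw 0.15 rad), not touched by the fingers; the other two are nested in the holder (within 15 and 10 mm) (all of step 3 and horizontal distance between tray_top and bay below 0.01 m and z of tray_top in the frame of bay between -0.004 and 0.004 m and angle between each of tray_top, tray_middle's own z axis and vertical below 0.06 rad and angle between the x axis of tray_top and the x axis of machine, either way round below 0.15 rad and contact force between the fingers and tray_top below 0.1 N and z of tray_middle in the frame of holder below 0.038 m and horizontal distance between tray_middle and holder below 0.015 m and horizontal distance between tray_bottom and holder below 0.01 m and velocity of joint carriage between -0.1 and 0.1 rad/s and contact force between each of tray_top, tray_middle, tray_bottom, key_a, key_b, brush, screwdriver, oil, mug and carriage below 0.1 N); the arm keeps its last pose, push and grip.
It fails at once if a bystander is moved more than 40 mm (distance of any of key_a, key_b, brush, screwdriver, oil, mug from where it was at the start of the episode above 0.04 m).
It fails at once if the oil bottle or the mug is tipped (angle between any of oil, mug's own z axis and vertical above 0.5 rad).
It fails at once if the lower trays are pulled off the pile (distance of any of tray_middle, tray_bottom from where it was at the start of the episode above 0.03 m).
It also fails if it takes over 66 s, if anything falls off the work surface, if the arm or the gripper's body presses on something with over 40 N, if the wrist force passes 120 N, or if a joint passes its speed limit or range.

## Working session

There is one attempt and no reset: what is moved stays moved. The work goes in short steps, Python scripts to look and compute and a tool call to move; the robot and the scene stay as the last step left them, time stands still between calls to the robot, and variables do not carry over. Pictures are saved under pics/ and viewed, at most 10 in all, crops included, and the job is handed in when it is done.

Besides the shell and the picture viewer there is one more tool, called after "Call:" by a JSON object that holds its "method" and its "body", one argument or row to a line. play_rows: Moves the arm, as the interface text tells. Its arguments: {"type":"object","properties":{"translation":{"type":"array","items":{"type":"array","items":{"type":"number"}}},"delta_rot":{"type":"array","items":{"type":"array","items":{"type":"number"}}},"grip":{"type":"array","items":{"type":"number"}},"squeeze":{"type":"number"}},"required":["translation","delta_rot","grip"]}

```bash
mkdir -p pics; ls
python3 - <<'E'
from plant import r
import cv2,numpy as np
s=r.get_state();print({k:np.round(v,3) for k,v in s.items()})
for c in ["scene","top"]:
    im=r.snapshot(c);cv2.imwrite(f"pics/{c}0.png",im)
    k=r.get_calibration(c);print(c,np.round(k["intrinsics"],1).tolist(),np.round(k["eye"],3),np.round(k["rotation"],3).tolist())
    for t in ["tray_top","tray_middle","holder","machine","lever_grip","lever_foot","bay","brush","screwdriver","oil","mug","key_a"]:
        try: print(t,[(np.round(d["point"],3).tolist(),round(d["confidence"],2)) for d in r.look_for(c,t)][:3])
        except Exception as e: print(t,e)
E
```

```text
pics
{'clock': np.float64(0.0), 'q': array([-1.115,  0.69 , -0.195,  1.566,  0.157,  0.902, -0.215]), 'qd': array([-0.   , -0.   ,  0.002,  0.   ,  0.   ,  0.   , -0.001]), 'joint_torque': array([ 0.0000e+00, -5.2756e+01, -1.2670e+00, -1.5343e+01, -5.3000e-02,
        7.0000e-03,  0.0000e+00]), 'tool_pos': array([0.256, 0.57 , 0.302]), 'eef_rot': array([ 0.209,  0.978, -0.001, -0.   ]), 'contact_force': array([-0.179, -0.399, -0.639]), 'moment': array([-0.007,  0.029, -0.01 ]), 'finger_force': np.float64(0.0), 'opening': np.float64(0.997)}
scene [[448.0, 0.0, 322.2], [0.0, 448.0, 205.8], [0.0, 0.0, 1.0]] [ 1.59  -0.186  0.821] [0.362, 0.302, 0.568, 0.675]
tray_top [([0.508, -0.298, 0.072], 0.87), ([0.608, -0.02, 0.106], 0.73), ([0.729, 0.272, 0.068], 0.32)]
tray_middle [([0.566, -0.291, 0.056], 0.59)]
holder [([0.554, -0.274, 0.013], 0.81)]
machine [([0.822, -0.016, 0.113], 0.58)]
lever_grip [([0.61, -0.022, 0.104], 0.76), ([0.816, -0.014, 0.108], 0.7)]
lever_foot [([0.609, -0.018, 0.104], 0.85)]
bay [([0.816, -0.016, 0.113], 0.89)]
brush []
screwdriver [([0.493, -0.133, 0.02], 0.54)
[... 261 characters left out ...]
0, 1.0]] [0.393 0.016 1.184] [-0.068, 0.078, 0.739, -0.666]
tray_top [([0.507, -0.299, 0.064], 0.65)]
tray_middle []
holder [([0.495, -0.265, 0.01], 0.91)]
machine [([0.675, -0.012, 0.109], 0.94), ([0.591, -0.021, 0.099], 0.7), ([0.752, -0.051, 0.143], 0.39)]
lever_grip [([0.591, -0.02, 0.101], 0.68), ([0.674, -0.016, 0.108], 0.68)]
lever_foot [([0.59, -0.017, 0.104], 0.94), ([0.696, -0.32, 0.045], 0.22)]
bay [([0.751, -0.054, 0.143], 0.67), ([0.674, -0.015, 0.109], 0.56)]
brush [([0.475, 0.072, 0.014], 0.65)]
screwdriver [([0.477, -0.136, 0.023], 0.71)]
oil [([0.71, 0.274, 0.087], 0.65)]
mug [([0.698, -0.32, 0.047], 0.98)]
key_a [([0.739, 0.04, 0.145], 0.68), ([0.752, -0.052, 0.141], 0.56)]
```

View pics/top0.png

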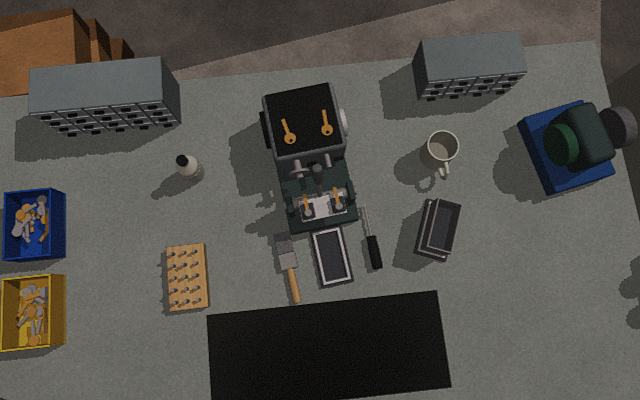

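View pics/scene0.png

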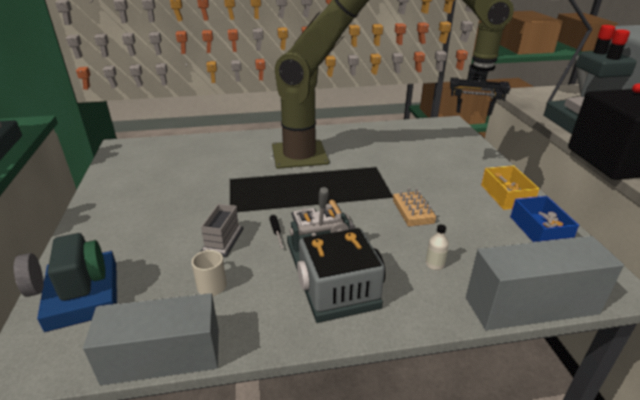

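The top view shows the nested pile at about (440,228), the empty recess at (332,256), the lever near (317,175) with the machine behind it, the brush at (288,270) and the screwdriver at (372,240). I'll zoom in.

```bash
cat > h.py <<'E'
from plant import r
import cv2,numpy as np
from scipy.spatial.transform import Rotation as R
def cal(c):
    k=r.get_calibration(c);q=np.array(k["rotation"])
    M=R.from_quat(q).as_matrix() if q.size==4 else q.reshape(3,3)
    return np.array(k["intrinsics"]),np.array(k["eye"]),M
def unproj(c,uv,z,k=None):
    K,e,M=k or cal(c);uv=np.atleast_2d(uv).astype(float)
    d=np.c_[(uv[:,0]-K[0,2])/K[0,0],-(uv[:,1]-K[1,2])/K[1,1],-np.ones(len(uv))]@M.T
    return e+d*((z-e[2])/d[:,2])[:,None]
def proj(c,P,k=None):
    K,e,M=k or cal(c);p=(np.atleast_2d(P)-e)@M
    return np.c_[K[0,2]+K[0,0]*p[:,0]/-p[:,2],K[1,2]-K[1,1]*p[:,1]/-p[:,2]]
def rect(cx,cy,yaw,L,W,z):
    c,s=np.cos(yaw),np.sin(yaw)
    return np.array([[cx+c*a-s*b,cy+s*a+c*b,z] for a,b in [(L/2,W/2),(L/2,-W/2),(-L/2,-W/2),(-L/2,W/2)]])
E
python3 - <<'E'
from h import *
im=cv2.imread("pics/top0.png")
c=cv2.resize(im[155:300,270:470],None,fx=4,fy=4,interpolation=cv2.INTER_CUBIC);cv2.imwrite("pics/crop.png",np.clip(c*1.6,0,255).astype(np.uint8))
print(r.get_calibration("top"))
print(unproj("top",[[332,256],[317,175]],.016))
E
```

```text
{'intrinsics': array([[485.10176452,   0.        , 315.15846934],
       [  0.        , 485.10176452, 190.29544108],
       [  0.        ,   0.        ,   1.        ]]), 'eye': array([0.39345195, 0.01578296, 1.18353975]), 'rotation': array([-0.06817006,  0.07758524,  0.73887504, -0.66588065])}
[[ 0.4730473  -0.03606507  0.016     ]
 [ 0.6749085  -0.0212433   0.016     ]]
```

View pics/crop.png

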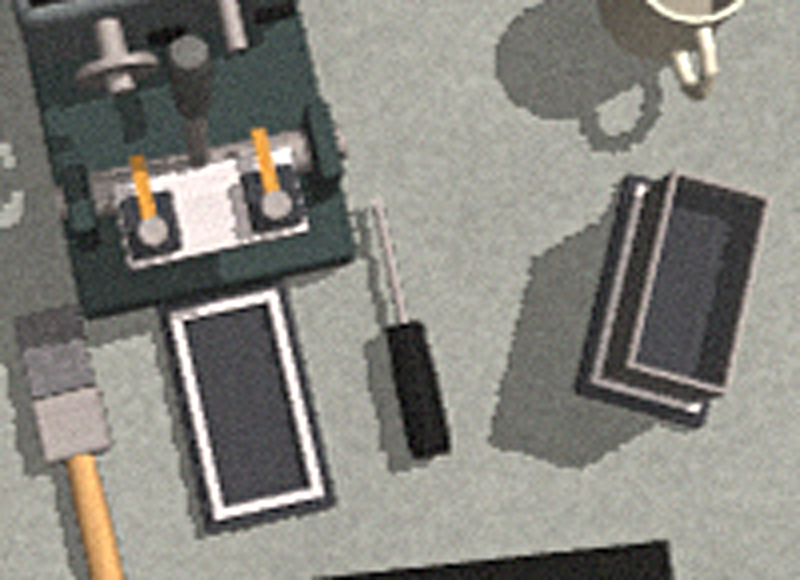

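The 4x crop shows the top tray rim with corners at about (672,172), (768,200), (727,393) and (628,366). The white recess frame has corners at about (172,315), (278,290), (330,493) and (215,522), and the lever's end is at (190,50).

```bash
cat >> h.py <<'E'
from scipy.optimize import least_squares
def fit(c,uv,L,W,z,x0,k=None):
    k=k or cal(c);f=lambda x:(proj(c,rect(*x,L,W,z),k)-uv).ravel()
    s=least_squares(f,x0);return s.x,np.round(s.fun,1)
E
python3 - <<'E'
from h import *
P=lambda a:np.array(a)/4+[270-.4,155-.4]
t=P([(768,200),(727,393),(628,366),(672,172)])
# rect order: (+x,+y)=far left,(+x,-y)=far right,(-x,-y)=near right,(-x,+y)
t=P([(672,172),(768,200),(727,393),(628,366)])
print(unproj("top",t,.09));print(fit("top",t,.118,.058,.09,[.5,-.3,0]))
b=P([(172,315),(278,290),(330,493),(215,522)])
print(unproj("top",b,.016));print(fit("top",b,.126,.066,.016,[.47,-.03,0]))
b2=P([(192,330),(268,310),(306,485),(222,502)])
print(fit("top",b2,.114,.054,.016,[.47,-.03,0]))
print("lever end",unproj("top",P([(190,50)]),.222))
st=r.get_state();k=cal("wrist");T=R.from_quat(st["eef_rot"]).as_matrix()
print("cam in tool",T.T@(k[1]-st["tool_pos"]),T.T@k[2],k[0]); print(T)
E
```

```text
[[ 0.57532975 -0.28892411  0.09      ]
 [ 0.5534808  -0.34111023  0.09      ]
 [ 0.44719691 -0.29999577  0.09      ]
 [ 0.46791745 -0.24699612  0.09      ]]
(array([ 0.51104966, -0.29428192, -0.37400788]), array([-0.1, -0.5,  0.6, -0.9, -0. ,  0.8, -0.5,  0.6]))
[[ 0.5319013   0.004492    0.016     ]
 [ 0.54035221 -0.06087984  0.016     ]
 [ 0.41697328 -0.0777372   0.016     ]
 [ 0.40728397 -0.00815614  0.016     ]]
(array([ 0.47414282, -0.03555689,  0.12177441]), array([-0.2, -0.3, -0.1, -0.1, -0.7,  0.7,  1. , -0.2]))
(array([ 0.47319392, -0.03442076,  0.09063157]), array([-2. , -2.2,  0.9, -1.5,  1.2,  1.7, -0.1,  1.9]))
lever end [[ 0.64176095 -0.01665433  0.222     ]]
cam in tool [ 7.81432191e-02  6.54904099e-05 -8.16807264e-02] [[-1.22005371e-03  9.52775458e-01  3.03673242e-01]
 [ 9.99999221e-01  1.08296296e-03  6.19851238e-04]
 [ 2.61712174e-04  3.03673762e-01 -9.52776038e-01]] [[302.78291287   0.         317.21878661]
 [  0.         302.78291287 202.25838823]
 [  0.           0.           1.        ]]
[[-9.12330530e-01  4.09454519e-01  1.58800304e-06]
 [ 4.09454519e-01  9.12330530e-01  2.79359423e-05]
 [ 9.98971415e-06  2.61370281e-05 -1.00000000e+00]]
```

Call:
{"method": "play_rows", "body": {
  "translation": [
    [-0.0325, -0.038, 0],
    [-0.0325, -0.038, 0],
    [-0.0325, -0.038, 0],
    [-0.0325, -0.038, 0],
    [-0.0325, -0.038, 0],
    [-0.0325, -0.038, 0],
    [-0.0325, -0.038, 0],
    [-0.0325, -0.038, 0],
    [-0.0325, -0.038, 0],
    [-0.0325, -0.038, 0],
    [-0.0325, -0.038, 0],
    [-0.0325, -0.038, 0],
    [-0.0325, -0.038, 0],
    [-0.0325, -0.038, 0],
    [-0.0325, -0.038, 0],
    [-0.0325, -0.038, 0],
    [-0.0325, -0.038, 0],
    [-0.0325, -0.038, 0],
    [0, 0, 0.04],
    [0, 0, 0]
  ],
  "delta_rot": [
    [0, 0, 0],
    [0, 0, 0],
    [0, 0, 0],
    [0, 0, 0],
    [0, 0, 0],
    [0, 0, 0],
    [0, 0, 0],
    [0, 0, 0],
    [0, 0, 0],
    [0, 0, 0],
    [0, 0, 0],
    [0, 0, 0],
    [0, 0, 0],
    [0, 0, 0],
    [0, 0, 0],
    [0, 0, 0],
    [0, 0, 0],
    [0, 0, 0],
    [0, 0, 0],
    [0, 0, 0]
  ],
  "grip": [1, 1, 1, 1, 1, 1, 1, 1, 1, 1, 1, 1, 1, 1, 1, 1, 1, 1, 1, 1],
  "squeeze": 25
}}

```text
clock: 3.8
tool_pos: [0.5078, -0.2929, 0.2603]
eef_rot: [0.21, 0.978, 0.001, -0.003]
contact_force: [-0.2, 0.2, 0.6]
opening: 0.999
finger_force: 0.0
```

Run:
```python
from h import *
s=r.get_state();print(np.round(s["tool_pos"],4),np.round(R.from_quat(s["eef_rot"]).as_matrix(),3).tolist(),np.round(s["q"],2),s["clock"])
k=cal("wrist");im=r.snapshot("wrist");np.savez("w1.npz",K=k[0],e=k[1],M=k[2])
p=proj("wrist",rect(.511,-.2943,-.374,.118,.058,.09),k);print(p)
im=np.clip(im*1.5,0,255).astype(np.uint8);cv2.imwrite("pics/w1.png",im)
```

```text
[ 0.5078 -0.2929  0.2603] [[-0.912, 0.41, -0.006], [0.41, 0.912, 0.003], [0.006, 0.0, -1.0]] [ 0.61  0.7  -0.28  1.72  0.26  0.76  1.35] 3.8
[[351.55115506 263.47954003]
 [289.50388396 266.23134815]
 [278.44178367 137.95411554]
 [349.25590706 134.36804218]]
```

View pics/w1.png

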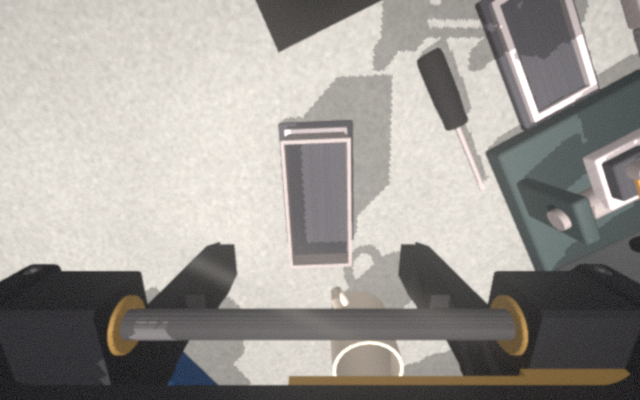

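The wrist view shows the top rim corners at about (282,142), (351,138), (352,264) and (290,267), close to the prediction.

Run:
```python
from h import *
d=np.load("w1.npz");k=(d["K"],d["e"],d["M"])
uv=np.array([(352,264),(290.5,267),(282,142),(351,138)],float)
x,f=fit("wrist",uv,.118,.058,.09,[.511,-.294,-.374],k);print(x,f)
x2,f2=fit("wrist",uv,.116,.056,.09,[.511,-.294,-.374],k);print(x2,f2)
print("recess near corners @.016",unproj("wrist",[(527,126),(597,87)],.016,k), proj("wrist",rect(.474,-.0356,.12,.126,.066,.016),k))
s=r.get_state();T=R.from_quat(s["eef_rot"]).as_matrix()
print("tool yaw (y axis)",np.degrees(np.arctan2(-T[0,1],T[1,1])),"tray",np.degrees(x[2]))
print("delta tool",T.T@(np.array([x[0],x[1],.134])-s["tool_pos"]))
```

```text
[ 0.51362143 -0.29387537 -0.38245391] [ 0.5  1.9  0.1  1.1 -1.1 -1.6  0.6 -0.6]
[ 0.51335279 -0.29375928 -0.38248655] [-0.6  0.7  1.1 -0.1  0.2 -0.8 -0.6  0.3]
recess near corners @.016 [[ 0.54393722 -0.06826517  0.016     ]
 [ 0.53488375  0.00470068  0.016     ]] [[ 5.96640086e+02  8.47884269e+01]
 [ 5.33386707e+02  1.19873307e+02]
 [ 4.88207757e+02  4.56557469e-01]
 [ 5.57217253e+02 -4.31982073e+01]]
tool yaw (y axis) -24.132103350058564 tray -21.91299464755147
delta tool [-0.00513631  0.00064907  0.12805032]
```

Call:
{"method": "play_rows", "body": {
  "translation": [
    [-0.004, 0.0, 0.03],
    [0, 0, 0.03],
    [0, 0, 0.03],
    [0, 0, 0.02],
    [0, 0, 0.01],
    [0, 0, 0.005],
    [0, 0, 0],
    [0, 0, 0],
    [0, 0, 0],
    [0, 0, 0],
    [0, 0, 0],
    [0, 0, 0],
    [0, 0, 0]
  ],
  "delta_rot": [
    [0, 0, -2.2],
    [0, 0, 0],
    [0, 0, 0],
    [0, 0, 0],
    [0, 0, 0],
    [0, 0, 0],
    [0, 0, 0],
    [0, 0, 0],
    [0, 0, 0],
    [0, 0, 0],
    [0, 0, 0],
    [0, 0, 0],
    [0, 0, 0]
  ],
  "grip": [1, 1, 1, 1, 1, 1, 1, 0.3, 0.3, 0.3, 0.3, 0.3, 0.3],
  "squeeze": 20
}}

```text
clock: 5.48
tool_pos: [0.5133, -0.295, 0.1379]
eef_rot: [0.191, 0.982, -0.0, 0.0]
contact_force: [-0.8, 0.4, 2.6]
opening: 0.655
finger_force: 20.0
```

Call:
{"method": "play_rows", "body": {
  "translation": [
    [0, 0, 0],
    [0, 0, 0],
    [0, 0, -0.005],
    [0, 0, -0.01],
    [0, 0, -0.015],
    [0, 0, -0.02],
    [0, 0, -0.03],
    [0, 0, -0.03],
    [0, 0, -0.02],
    [0, 0, 0],
    [0, 0, 0]
  ],
  "delta_rot": [
    [0, 0, 0],
    [0, 0, 0],
    [0, 0, 0],
    [0, 0, 0],
    [0, 0, 0],
    [0, 0, 0],
    [0, 0, 0],
    [0, 0, 0],
    [0, 0, 0],
    [0, 0, 0],
    [0, 0, 0]
  ],
  "grip": [-0.2, -0.2, -0.2, -0.2, -0.2, -0.2, -0.2, -0.2, -0.2, -0.2, -0.2]
}}

```text
clock: 6.85
tool_pos: [0.5127, -0.2948, 0.2673]
eef_rot: [0.191, 0.982, 0.0, -0.0]
contact_force: [-0.7, -0.3, -1.4]
opening: 0.656
finger_force: 20.0
```

Run:
```python
from h import *
s=r.get_state();T=R.from_quat(s["eef_rot"]).as_matrix();print(np.round(s["tool_pos"],4),np.round(T,3).tolist(),s["opening"],s["finger_force"])
k=cal("wrist");im=r.snapshot("wrist");np.savez("w2.npz",K=k[0],e=k[1],M=k[2])
t=r.snapshot("top")
im=np.clip(im*1.5,0,255).astype(np.uint8);t=np.clip(t*1.5,0,255).astype(np.uint8)
cv2.imwrite("pics/w2.png",np.vstack([im[:300],cv2.resize(t[155:270,270:483],(640,345),interpolation=cv2.INTER_CUBIC)[:300]]))
```

```text
[ 0.5127 -0.2948  0.2673] [[-0.927, 0.374, -0.001], [0.374, 0.927, 0.0], [0.001, 0.0, -1.0]] 0.6557510112727682 19.998783767223358
```

View pics/w2.png

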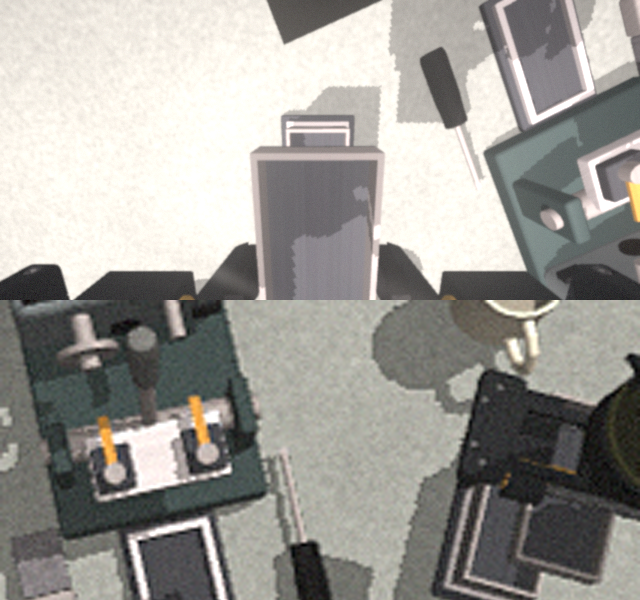

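The tray is held alone and the middle and bottom trays stay nested. I'll rise and move over behind the recess so the wrist camera sees it unobstructed.

Call:
{"method": "play_rows", "body": {
  "translation": [
    [0, 0, -0.028],
    [0, 0, -0.028],
    [0, 0, -0.027],
    [0.0046, 0.0347, 0],
    [0.0046, 0.0347, 0],
    [0.0046, 0.0347, 0],
    [0.0046, 0.0347, 0],
    [0.0046, 0.0347, 0],
    [0.0046, 0.0347, 0],
    [0.0046, 0.0347, 0],
    [0.0046, 0.0347, 0],
    [0, 0, 0],
    [0, 0, 0],
    [0, 0, 0],
    [0, 0, 0],
    [0, 0, 0],
    [0, 0, 0],
    [0, 0, 0]
  ],
  "delta_rot": [
    [0, 0, 0],
    [0, 0, 0],
    [0, 0, 0],
    [0, 0, 0],
    [0, 0, 0],
    [0, 0, 0],
    [0, 0, 0],
    [0, 0, 0],
    [0, 0, 0],
    [0, 0, 0],
    [0, 0, 0],
    [0, 0, -7],
    [0, 0, -7],
    [0, 0, -7],
    [0, 0, -7.3],
    [0, 0, 0],
    [0, 0, 0],
    [0, 0, 0]
  ],
  "grip": [-0.2, -0.2, -0.2, -0.2, -0.2, -0.2, -0.2, -0.2, -0.2, -0.2, -0.2, -0.2, -0.2, -0.2, -0.2, -0.2, -0.2, -0.2]
}}

```text
clock: 9.2
tool_pos: [0.5829, -0.0237, 0.3505]
eef_rot: [-0.055, 0.999, -0.0, -0.0]
contact_force: [-0.4, -0.3, -0.4]
opening: 0.656
finger_force: 20.0
```

Run:
```python
from h import *
s=r.get_state();T=R.from_quat(s["eef_rot"]).as_matrix();print(np.round(s["tool_pos"],4),np.round(T,3).tolist(),s["opening"],s["finger_force"])
k=cal("wrist");im=r.snapshot("wrist");np.savez("w3.npz",K=k[0],e=k[1],M=k[2],p=s["tool_pos"],T=T)
print(proj("wrist",rect(.474,-.0356,.11,.126,.066,.016),k))
im=np.clip(im*1.3,0,255).astype(np.uint8)
cv2.imwrite("pics/w3.png",cv2.resize(im[:270,180:540],None,fx=2.2,fy=2.2,interpolation=cv2.INTER_CUBIC))
d=np.load("w2.npz");print("tray near corners w2",unproj("wrist",[(252,150),(383,151)],.219,(d["K"],d["e"],d["M"])))
```

```text
[ 0.5829 -0.0237  0.3505] [[-0.994, -0.109, -0.0], [-0.109, 0.994, -0.0], [0.0, -0.0, -1.0]] 0.6560446501890258 19.998783767223358
[[342.20236556 130.61132423]
 [293.00711025 130.70278704]
 [290.30435235  24.49155662]
 [344.60753763  24.37797022]]
tray near corners w2 [[ 0.44647146 -0.29817074  0.219     ]
 [ 0.46787729 -0.24642619  0.219     ]]
```

View pics/w3.png

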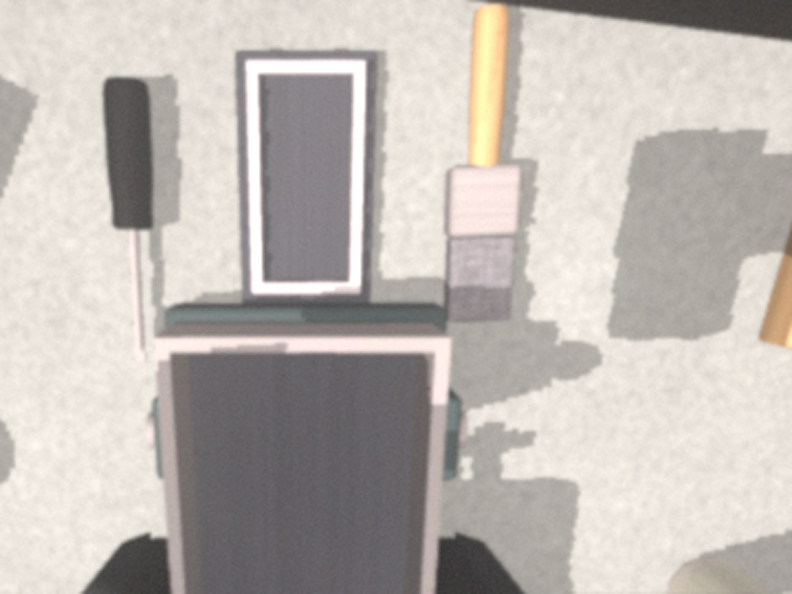

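The frame's outer corners are at about (247,60), (369,58), (362,294) and (250,296) in the crop, and the near rim corners of the held tray are at (156,339) and (450,337).

Run:
```python
from h import *
d=np.load("w3.npz");k=(d["K"],d["e"],d["M"]);p=d["p"];T=d["T"]
P=lambda a:(np.array(a,float)+.5)/2.2-.5+[180,0]
uv=P([(362,294),(250,296),(247,60),(369,58)])
x,f=fit("wrist",uv,.126,.066,.016,[.474,-.0356,.11],k);print("bay",x,f)
im=cv2.imread("pics/w3.png",0);th=(im>225).astype(np.uint8);n,l,st,_=cv2.connectedComponentsWithStats(th)
for i in range(1,n):
    if st[i,4]>2500 and st[i,1]<200:
        c=np.argwhere(l==i)[:,::-1].astype(np.float32);print(st[i],cv2.minAreaRect(c))
c=unproj("wrist",P([(450,337),(156,339)]),p[2]-.048,k);print("tray rim in tool",(c-p)@T)
d2=np.load("w2.npz");q=r.get_state()
c2=np.array([[.44647,-.29817,.219],[.46788,-.24643,.219]]);a=.3834
T2=np.array([[-.927,.374,0],[.374,.927,0],[0,0,-1]]);print((c2-[.5127,-.2948,.2673])@T2)
```

```text
bay [ 0.47674775 -0.03304955  0.10674858] [-0.6 -0.4  1.2 -1.4  0.4  0.2 -0.9  1.2]
[  381     0    88   277 15443] ((425.3937683105469, 138.7663116455078), (83.85298156738281, 276.52752685546875), 1.5736639499664307)
[ 472    6   26  162 2921] ((485.3411865234375, 86.4373550415039), (20.969385147094727, 160.81927490234375), 3.094058036804199)
[  470    49   322   545 66321] ((630.5, 321.0), (544.0, 321.0), 90.0)
[ 246   60  119  233 6923] ((305.0, 176.0), (232.0, 118.0), 90.0)
[    0    63   450   531 59848] ((132.9188232421875, 396.171142578125), (500.84503173828125, 474.15338134765625), 37.4761848449707)
[ 163  141   76  164 7007] ((200.5, 222.5), (163.0, 75.0), 90.0)
[ 452  169   66   64 3828] ((484.5, 200.5), (63.0, 65.0), 90.0)
tray rim in tool [[ 0.05900793  0.02826876  0.04801518]
 [ 0.05869119 -0.02885609  0.04801542]]
[[ 0.06013483 -0.02789401  0.0483    ]
 [ 0.05963852  0.02807631  0.0483    ]]
```

Call:
{"method": "play_rows", "body": {
  "translation": [
    [0.0269, 0.0004, 0],
    [0.04, 0.0004, 0],
    [0.04, 0.0008, 0],
    [0, 0, 0.03],
    [0, 0, 0.04],
    [0, 0, 0.04],
    [0, 0, 0.04],
    [0, 0, 0.04],
    [0, 0, 0.02],
    [0, 0, 0.015],
    [0, 0, 0],
    [0, 0, 0],
    [0, 0, 0]
  ],
  "delta_rot": [
    [0, 0, 0],
    [0, 0, 0],
    [0, 0, 0],
    [0, 0, 0],
    [0, 0, 0],
    [0, 0, 0],
    [0, 0, 0],
    [0, 0, 0],
    [0, 0, 0],
    [0, 0, 0],
    [0, 0, 0],
    [0, 0, 0],
    [0, 0, 0]
  ],
  "grip": [-0.2, -0.2, -0.2, -0.2, -0.2, -0.2, -0.2, -0.2, -0.2, -0.2, -0.2, -0.2, -0.2]
}}

```text
clock: 10.88
tool_pos: [0.477, -0.034, 0.1264]
eef_rot: [-0.055, 0.998, 0.0, 0.001]
contact_force: [-0.1, -0.4, -1.2]
opening: 0.661
finger_force: 20.0
```

Run:
```python
from h import *
s=r.get_state();print(np.round(s["tool_pos"],4),np.round(s["contact_force"],2),np.round(s["moment"],2),s["opening"])
im=r.snapshot("wrist");t=r.snapshot("top")
g=lambda i:np.clip(i*1.3,0,255).astype(np.uint8)
a=cv2.resize(g(im[:300,130:500]),(740,600));b=cv2.resize(g(t[205:305,285:385]),(600,600),interpolation=cv2.INTER_CUBIC)
cv2.imwrite("pics/w4.png",cv2.resize(np.hstack([a,b]),(800,358)))
```

```text
[ 0.477  -0.034   0.1264] [-0.13 -0.37 -1.16] [ 0.02  0.02 -0.08] 0.6606227235020622
```

View pics/w4.png

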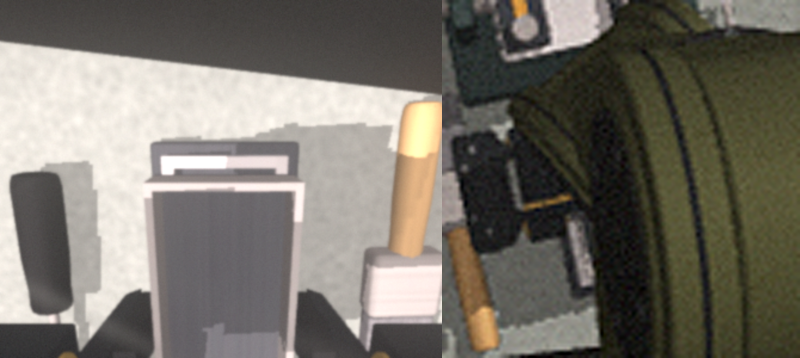

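The tray is centred laterally over the frame: the frame's near edge spans 160–289 and the rim 147–303, with the same midpoint. I'll check the lengthwise offset.

Run:
```python
from h import *
s=r.get_state();T=R.from_quat(s["eef_rot"]).as_matrix();k=cal("wrist")
f=1.194
for n,uv,z in [("frame",[(160,156),(289,156)],.016),("rim",[(147,179.5),(303,179.5)],s["tool_pos"][2]-.048)]:
    print(n,np.round((unproj("wrist",np.array(uv)/f+[130,0],z,k)-s["tool_pos"])@T,4))
```

```text
frame [[ 0.0636 -0.0333  0.1102]
 [ 0.0635  0.0335  0.1102]]
rim [[ 0.0602 -0.0277  0.0479]
 [ 0.0601  0.028   0.0479]]
```

Call:
{"method": "play_rows", "body": {
  "translation": [
    [0, 0, 0.012],
    [0, 0, 0.01],
    [0, 0, 0.006],
    [0, 0, 0.004],
    [0, 0, 0.003],
    [0, 0, 0.002],
    [0, 0, 0],
    [0, 0, 0]
  ],
  "delta_rot": [
    [0, 0, 0],
    [0, 0, 0],
    [0, 0, 0],
    [0, 0, 0],
    [0, 0, 0],
    [0, 0, 0],
    [0, 0, 0],
    [0, 0, 0]
  ],
  "grip": [-0.2, -0.2, -0.2, -0.2, -0.2, -0.2, -0.2, -0.2]
}}

```text
clock: 11.98
tool_pos: [0.4764, -0.0339, 0.0898]
eef_rot: [-0.055, 0.998, -0.0, 0.0]
contact_force: [-1.5, 0.7, 13.0]
opening: 0.655
finger_force: 20.0
```

Call:
{"method": "play_rows", "body": {
  "translation": [
    [0, 0, -0.001],
    [0, 0, 0],
    [0, 0, 0],
    [0, 0, 0],
    [0, 0, 0],
    [0, 0, -0.02],
    [0, 0, -0.04],
    [0, 0, -0.05],
    [0, 0, -0.05],
    [0, 0, 0],
    [0, 0, 0]
  ],
  "delta_rot": [
    [0, 0, 0],
    [0, 0, 0],
    [0, 0, 0],
    [0, 0, 0],
    [0, 0, 0],
    [0, 0, 0],
    [0, 0, 0],
    [0, 0, 0],
    [0, 0, 0],
    [0, 0, 0],
    [0, 0, 0]
  ],
  "grip": [0.9, 0.9, 0.9, 0.9, 0.9, 0.9, 0.9, 0.9, 0.9, 0.9, 0.9]
}}

```text
clock: 13.35
tool_pos: [0.476, -0.0343, 0.2492]
eef_rot: [-0.055, 0.998, -0.0, -0.0]
contact_force: [-0.4, 0.2, 0.0]
opening: 0.948
finger_force: 0.0
```

Run:
```python
from h import *
s=r.get_state();T=R.from_quat(s["eef_rot"]).as_matrix();print(np.round(s["tool_pos"],4),np.round(T,3).tolist(),s["opening"])
k=cal("wrist");im=r.snapshot("wrist")
print(np.round(proj("wrist",rect(.4765,-.034,.109,.118,.058,.042),k),1))
im=np.clip(im*1.3,0,255).astype(np.uint8)
cv2.imwrite("pics/w5.png",im)
```

```text
[ 0.476  -0.0343  0.2492] [[-0.994, -0.11, -0.001], [-0.11, 0.994, -0.0], [0.001, -0.0, -1.0]] 0.9477755169058784
[[345.6 244. ]
 [290.2 244. ]
 [286.8 128.3]
 [349.2 128.2]]
```

View pics/w5.png

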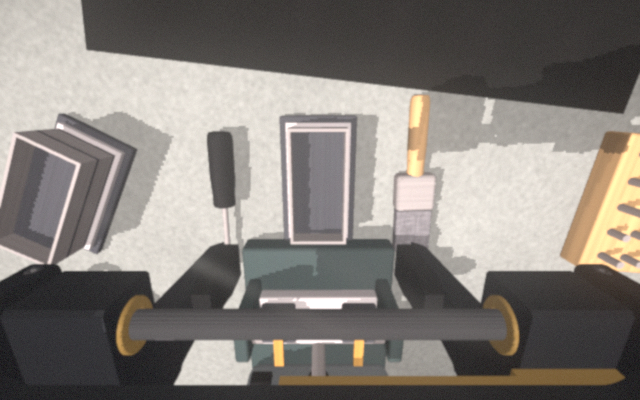

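The tray is seated in the recess: the rim corners match the prediction to within about 2 px. Next is the lever.

Call:
{"method": "play_rows", "body": {
  "translation": [
    [0, 0, -0.04],
    [0, 0, -0.036],
    [-0.03, 0, 0],
    [-0.05, 0, 0],
    [-0.05, 0, 0],
    [-0.0314, 0, 0],
    [0, 0, 0],
    [0, 0, 0.02],
    [0, 0, 0.03],
    [0, 0, 0.02],
    [0, 0, 0.004],
    [0, 0, 0],
    [0, 0, 0]
  ],
  "delta_rot": [
    [0, 0, 0],
    [0, 0, 0],
    [0, 0, 0],
    [0, 0, 0],
    [0, 0, 0],
    [0, 0, 0],
    [0, 0, 0],
    [0, 0, 0],
    [0, 0, 0],
    [0, 0, 0],
    [0, 0, 0],
    [0, 0, 0],
    [0, 0, 0]
  ],
  "grip": [0.9, 0.9, 0.9, 0.9, 0.9, 0.9, 0.9, 0.9, 0.9, 0.9, 0.9, 0.9, 0.9]
}}

```text
clock: 15.02
tool_pos: [0.6372, -0.0161, 0.2526]
eef_rot: [-0.055, 0.998, -0.0, 0.001]
contact_force: [0.5, 0.3, 0.0]
opening: 0.954
finger_force: 0.0
```

Run:
```python
from h import *
s=r.get_state();print(np.round(s["tool_pos"],4),np.round(s["contact_force"],2))
yaw=.109;O=np.array([.6057,-.0198]);m=np.array([np.cos(yaw),np.sin(yaw)]);n=np.array([-m[1],m[0]])
d=s["tool_pos"][:2]-O;print("machine x,y of TCP",d@m,d@n)
N=14
def tcp(th,ta):
    G=np.array([.125*np.sin(.25-th),.085+.125*np.cos(.25-th)]);return G-.045*np.array([np.sin(ta),-np.cos(ta)])
th=np.linspace(0,.72,N+1);ta=np.linspace(0,.45,N+1)
for i in range(N):
    D=tcp(th[i+1],ta[i+1])-tcp(th[i],ta[i]);t=ta[i]
    print(round(D@[-np.cos(t),-np.sin(t)],4),round(D@[np.sin(t),-np.cos(t)],4),round(-np.degrees(ta[1]),2))
```

```text
[ 0.6372 -0.0161  0.2526] [0.52 0.27 0.03]
machine x,y of TCP 0.03167162045087906 0.0003045321002403963
0.0077 -0.0014 -1.84
0.0077 -0.0013 -1.84
0.0078 -0.0012 -1.84
0.0078 -0.001 -1.84
0.0078 -0.0009 -1.84
0.0078 -0.0008 -1.84
0.0078 -0.0007 -1.84
0.0078 -0.0005 -1.84
0.0079 -0.0004 -1.84
0.0079 -0.0003 -1.84
0.0079 -0.0002 -1.84
0.0079 -0.0001 -1.84
0.0079 0.0001 -1.84
0.0079 0.0002 -1.84
```

Call:
{"method": "play_rows", "body": {
  "translation": [
    [0, 0, 0],
    [0, 0, 0],
    [0, 0, 0],
    [0, 0, 0],
    [0, 0, 0],
    [0, 0, 0],
    [0, 0, 0],
    [0, 0, 0],
    [0, 0, 0]
  ],
  "delta_rot": [
    [0, 0, 0],
    [0, 0, 0],
    [0, 0, 0],
    [0, 0, 0],
    [0, 0, 0],
    [0, 0, 0],
    [0, 0, 0],
    [0, 0, 0],
    [0, 0, 0]
  ],
  "grip": [-0.8, -0.8, -0.8, -0.8, -0.8, -0.8, -0.8, -0.8, -0.8],
  "squeeze": 45
}}

```text
clock: 16.15
tool_pos: [0.6369, -0.0157, 0.2517]
eef_rot: [-0.055, 0.998, 0.0, 0.0]
contact_force: [0.3, 2.0, 0.4]
opening: 0.251
finger_force: 44.9
```

Call:
{"method": "play_rows", "body": {
  "translation": [
    [0.0077, 0, -0.0014],
    [0.0077, 0, -0.0013],
    [0.0078, 0, -0.0012],
    [0.0078, 0, -0.001],
    [0.0078, 0, -0.0009],
    [0.0078, 0, -0.0008],
    [0.0078, 0, -0.0007],
    [0.0078, 0, -0.0005],
    [0.0079, 0, -0.0004],
    [0.0079, 0, -0.0003],
    [0.0079, 0, -0.0002],
    [0.0079, 0, -0.0001],
    [0.0079, 0, 0.0001],
    [0, 0, 0],
    [0, 0, 0]
  ],
  "delta_rot": [
    [0, -1.84, 0],
    [0, -1.84, 0],
    [0, -1.84, 0],
    [0, -1.84, 0],
    [0, -1.84, 0],
    [0, -1.84, 0],
    [0, -1.84, 0],
    [0, -1.84, 0],
    [0, -1.84, 0],
    [0, -1.84, 0],
    [0, -1.84, 0],
    [0, -1.84, 0],
    [0, -1.84, 0],
    [0, 0, 0],
    [0, 0, 0]
  ],
  "grip": [-0.8, -0.8, -0.8, -0.8, -0.8, -0.8, -0.8, -0.8, -0.8, -0.8, -0.8, -0.8, -0.8, -0.8, -0.8]
}}

```text
clock: 18.02
tool_pos: [0.5484, -0.0255, 0.2457]
eef_rot: [-0.056, 0.982, 0.01, 0.183]
contact_force: [8.7, 5.5, 0.3]
opening: 0.248
finger_force: 45.0
```

```bash
cat > st.py <<'E'
from h import *
s=r.get_state();T=R.from_quat(s["eef_rot"]).as_matrix()
yaw=.109;O=np.array([.6057,-.0198,.085]);m=np.array([np.cos(yaw),np.sin(yaw),0])
g=s["tool_pos"]+.045*T[:,2]-O
print(np.round(s["contact_force"],1),"along -m",-s["contact_force"]@m,"grasp mx,z,r",g@m,g[2],np.hypot(g@m,g[2]),"theta",.25-np.arctan2(g@m,g[2]),"tilt",np.arcsin(T[:,2]@m),s["opening"],s["finger_force"],s["clock"])
E
python3 st.py
```

```text
[8.7 5.5 0.3] along -m -9.235127583092632 grasp mx,z,r -0.04138828064870997 0.118718824402703 0.12572648504836287 theta 0.5854488282417301 tilt 0.36814629436675833 0.24833131294768493 45.02147778955987 18.025
```

Call:
{"method": "play_rows", "body": {
  "translation": [
    [0.006, 0, 0],
    [0.006, 0, 0],
    [0.004, 0, 0.0001],
    [0, 0, 0],
    [0, 0, 0],
    [0, 0, 0]
  ],
  "delta_rot": [
    [0, -1.4, 0],
    [0, -1.4, 0],
    [0, -1, 0],
    [0, 0, 0],
    [0, 0, 0],
    [0, 0, 0]
  ],
  "grip": [-0.8, -0.8, -0.8, -0.8, -0.8, -0.8]
}}

```text
clock: 18.77
tool_pos: [0.5359, -0.0268, 0.2406]
eef_rot: [-0.057, 0.978, 0.009, 0.201]
contact_force: [9.2, 8.2, 2.5]
opening: 0.249
finger_force: 45.0
```

```bash
python3 st.py
```

```text
[9.2 8.2 2.5] along -m -10.003966924664974 grasp mx,z,r -0.05237984612984674 0.11424040201774217 0.12567624172357228 theta 0.6799045010134439 tilt 0.40580132049455747 0.24891796220666987 45.012798950701836 18.775
```

Call:
{"method": "play_rows", "body": {
  "translation": [
    [0.003, 0, 0],
    [0.002, 0, 0],
    [0, 0, 0],
    [0, 0, 0]
  ],
  "delta_rot": [
    [0, -0.7, 0],
    [0, -0.5, 0],
    [0, 0, 0],
    [0, 0, 0]
  ],
  "grip": [-0.8, -0.8, -0.8, -0.8]
}}

```text
clock: 19.27
tool_pos: [0.5329, -0.0272, 0.2392]
eef_rot: [-0.057, 0.975, 0.009, 0.213]
contact_force: [13.2, 8.1, -0.7]
opening: 0.249
finger_force: 45.1
```

```bash
python3 st.py
```

```text
[13.2  8.1 -0.7] along -m -13.99722592078919 grasp mx,z,r -0.05443560577615193 0.11331698143421758 0.12571385547177938 theta 0.6978315987521067 tilt 0.4295959899748527 0.24876621010831076 45.125776693748776 19.275
```

Call:
{"method": "play_rows", "body": {
  "translation": [
    [0.002, 0, 0],
    [0.001, 0, 0],
    [0, 0, 0],
    [0, 0, 0],
    [0, 0, 0],
    [0, 0, 0]
  ],
  "delta_rot": [
    [0, 0, 0],
    [0, 0, 0],
    [0, 0, 0],
    [0, 0, 0],
    [0, 0, 0],
    [0, 0, 0]
  ],
  "grip": [-0.8, -0.8, -0.8, -0.8, -0.8, -0.8]
}}

```text
clock: 20.02
tool_pos: [0.5325, -0.0271, 0.2391]
eef_rot: [-0.057, 0.975, 0.009, 0.215]
contact_force: [18.1, 10.0, -1.4]
opening: 0.246
finger_force: 45.2
```

```bash
python3 st.py
python3 - <<'E'
from h import *
a=r.snapshot("top");b=r.snapshot("wrist");c=r.snapshot("scene")
g=lambda i:np.clip(i*1.3,0,255).astype(np.uint8)
cv2.imwrite("pics/end.png",np.hstack([cv2.resize(g(b),(400,250)),cv2.resize(g(c[150:300,200:440]),(400,250))]))
E
```

```text
[18.1 10.  -1.4] along -m -19.099129885922675 grasp mx,z,r -0.05458450620297497 0.11325804331908639 0.12572530649750138 theta 0.6991021308345082 tilt 0.4342101953635132 0.2461527612075954 45.19705763399543 20.025
```

View pics/end.png

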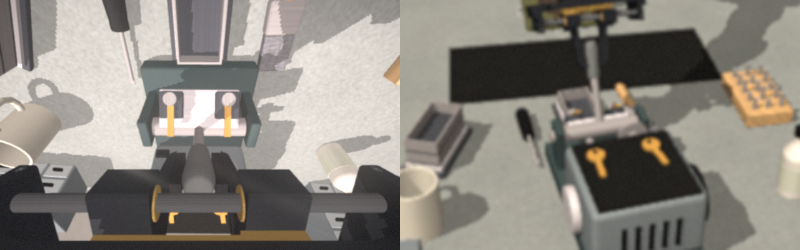

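The lever is pinched at (200,160) and hard on its stop: the force rose 5 N with no further motion. The tray is in the recess and nothing else has moved, so I'm handing in.

```bash
python3 -c "
from plant import r
print(r.finish_job())"
```

```text
the job is handed in; nothing more can be done
None
```

The job is handed in, and no verdict came back. The top tray is in the recess and released, the other two are still nested, and the fingers are holding the lever at its stop (about 0.70 rad by my measurement, 19 N pull).

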